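# Clip a clay tile into the carving board

## Task

Fix the small clay tile in the carving board so that it cannot shift while it is being carved. With one fingertip press the thumb tail of the board's spring clip down and keep it down, so that the clip's lip stands clear above the tile, while the other fingertip pushes the tile along its channel beneath the lip, fully home against the stop; then let the clip close on the tile. Only push the tile, never pick it up, and leave the tools and jars where they are.

Things in the scene. Friction and masses are not known exactly. Their poses are not given: they have to be found in the camera images.
- carving_board: Plywood carving board, 240 x 150 x 12 mm, fixed to the bench. Origin: centre of its underside. Its x runs along the channel towards the clip (the way the tile is pushed), y across, z up; all x, y, z in these notes are in this frame. A carving tool lies on the board outside the channel at -y; a small pot (35 mm tall) stands at +y, near the -x end.
- channel (a point): Point on the bed's top in the middle of the channel, at x = -50, y = 0, z = 22 mm of the board. The wooden bed, 80 mm wide, runs from x = -115 to +50 mm, its top at z = 22 mm. On it two dark battens, 6 mm tall and 53 mm apart inside, from x = -115 to +10 mm, form the channel.
- tile_stop (a point): Point on the stop's face, in the middle of the channel at the height of the bed's top: x = 52, y = 0, z = 22 mm of the board. The tile's leading edge belongs here. The stop is the upturned front of the clip's steel base and is 7 mm taller than the bed.
- tile: Flat clay tile, loose, 38 mm (its x, along the channel) x 50 mm (y) x 9 mm thick, blue-grey top with pale carved lines, about 35 g. Origin: centre of its underside, z up. It starts lying in the channel within a few degrees of straight, its front edge 9 to 50 mm short of the closed lip. Fully home against the stop its origin is at x = 33 mm of the board.
- clip (a joint): Angle (rad) of the spring clip, a steel lever: 0 closed, up to 0.85 as the tail is pressed down. Its lip rises with it: closed, 1.5 mm above the bed and barring the way; 0.41, at the height of the tile's top (it rests there on a tile); 0.54, 2 mm clear above the tile; 0.7, 4.5 mm clear. The spring closes it: at 0.7 it takes about 8 N on the tail 14 mm behind the hinge, less farther out.
- clip_lip (a point): Middle of the clip's rolled lip, a bar along y, 50 mm wide and 5 mm in diameter; the point is on its axis and moves with the clip. Closed, it is at x = 41, z = 26 mm of the board, so the lip's front is at x = 38.5 mm. Held open at 0.7, the clip's highest part is its deck, 22 mm above the bed, between x = 43 and 59 mm.
- clip_hinge (a point): Middle of the clip's hinge axis, which lies along y at x = 60, z = 25 mm of the board (3 mm above the bed's top). It turns between two ears at y = +-28.5 mm, 9 mm taller than the bed. Behind the hinge (+x) there is only the tail, above the board's base (top at z = 12 mm).
- clip_tail (a point): Mid-point of the upper face of the clip's thumb tail, 22 mm from the hinge axis; moves with the clip. The tail is a smooth flat steel tab 40 mm wide (y), reaching 37 mm behind (+x of) the hinge. Closed, it slopes up from the hinge at 0.65 rad, its end 27 mm above the bed; at joint 0.65 it is level, its face 4.4 mm above the bed's top, lower than the tile's top. A fingertip may slide along it.

How it is judged:
By the outcome, as a careful person would: the job done as asked, in the order asked, and still so for the second after the job is handed in, with the robot touching nothing.
It also fails if it takes over 45 s, if anything falls off the work surface, if the arm or the gripper's body presses on something with over 40 N, if the wrist force passes 120 N, or if a joint passes its speed limit or range.

## Robot

A 7-joint arm with a two-finger parallel gripper is mounted at the origin on the work surface. World frame = base frame: x ahead of the robot, y to its left, z up, the work surface at z = 0. Lengths are in m, angles in rad, forces in N, time in s.
With the tool pointing down it reaches from about 0.425 to 0.925 m from the base axis. Payload 6.8 kg.
Tool frame: the origin (TCP) lies on the front face of the gripper's body, between the roots of the fingers; the fingertips stand 73 mm ahead of it and the grasp point (between the pads) lies 54 mm ahead of it; z points along the fingers, y is the line along which they close (so a half turn about z gives the same grasp; the last joint's range is limited). The gripper opens to 85 mm and grips with 20 to 120 N. Pads are 22 mm wide; open, the fingers measure 114 mm over their backs; the gripper's body (76 mm by 85 mm) begins 54 mm behind the grasp point. The pads swing forward as they close: fully open they stand 13 mm farther back than shut.
Start: joints at [-1.285, 0.477, 0.022, 1.555, -0.011, 1.109, -0.083], TCP at [0.259, 0.623, 0.304] pointing down, gripper open.
Joint ranges: [-2.96, 2.96], [-0.34, 2.1], [-1.41, 1.46], [0.24, 2.44], [-1.37, 4.51], [0.17, 1.92], [-2.96, 2.96]. Speed limits (rad/s): [2.39, 2.39, 3.14, 3.14, 3.14, 3.14, 3.14].

## Interface

Orientations are given as a unit quaternion [w, x, y, z].
In Python, from station import bot, optics gives the robot as it stands.
- The arm moves only by the tool drive_tool, never from a script. Its argument "deltas" is a list of rows, each an object with "gripper": the closure in counts, from 0 (fully open) to 255 (shut); "offset": the shift along the tool's x, y, z in units of 1000 mm (1.0 is 1000 mm), a list of three; "angular": the turn, a rotation vector about the tool's x, y, z in units of 45 degrees (1.0 is 45 degrees), a list of three. In form: [{"gripper": gripper, "offset": [dx, dy, dz], "angular": [rx, ry, rz]}, ...]. A call has 1 to 5 rows; each row is the pose to reach, as a shift and turn from the pose commanded when the call began, along the tool's axes at that moment; what a row does not reach only later rows make up. A row lasts 1/10 s, in which the tool goes at most 50 mm and 8.59 degrees, less where a joint would pass 70% of its speed; a pose out of reach is approached as far as the arm can. A call with a number of a shift or a turn outside -1 to 1 is refused whole. A call with a gripper value outside its range is refused whole. The fingers move at their own pace and stop on an object; "grip_force" is the grip in N (left out, the last holds). Time passes only in rows, so rows that repeat a pose let the fingers close. It gives the time, the measured TCP pose, the force, the opening and the grip force at its end, in the units of the state.
- bot.get_obs(): the state, without advancing time (a new reading comes with each control period).
- optics.read_camera(name): name is "scene" or "top"; returns the picture (384x512x3 uint8, blue, green, red); there is no depth.
- optics.camera_model(name): a dict with "fx", "fy", "cx", "cy" (pixels), "dist" ([k1, k2, p1, p2, k3] as OpenCV has them; the pictures are not rectified), "cam_to_world" (4x4, takes a point from camera to world coordinates). Camera axes: x right, y up, looking along -z (the intrinsics and any distortion apply to the point x, -y, -z); pixel columns grow to the right and rows downward; lengths in m; the calibration is good to about 2 mm. A picture is of the moment at which its call begins. camera_model takes no time and is no camera call.
- bot.hand_in(): hands the job in; it is judged then, once.
The state is a dict: "t": time; "q": joint angles; "joint_vel": joint speeds; "joint_torque": joint torques, N m; "eef_pos": TCP position; "tool_rot": TCP orientation; "contact_force": force on the tool from outside, world axes, zero at the start; "torque": the same for the moment, N m; "gripper_width": opening from 0.0 (shut) to 1.0 (fully open); "grasp_force": force on a finger pad.
Only numpy, scipy, OpenCV 4.12 (cv2) and the standard library are available. Lean on these libraries where they do the work, as an engineer would, in place of code of your own. Each camera call takes 0.05 s, during which the arm holds its last target. There are 200 camera calls.

## Working session

There is one attempt and no reset: what is moved stays moved. The work goes in short steps, Python scripts to look and compute and a tool call to move; the robot and the scene stay as the last step left them, time stands still between calls to the robot, and variables do not carry over. Pictures are saved under pics/ and viewed, at most 13 in all, crops included, and the job is handed in when it is done.

Besides the shell and the picture viewer there is one more tool, called after "Call:" as name([rows], argument=value, ...), one row to a line, values as JSON. drive_tool: Moves the arm, as the interface text tells. Its arguments: {"type":"object","properties":{"deltas":{"type":"array"},"grip_force":{"type":"number"}},"required":["deltas"]}

```bash
mkdir -p pics; ls
python3 - <<'E'
from station import bot, optics
import cv2
for n in("scene","top"):
    im=optics.read_camera(n); cv2.imwrite(f"pics/{n}0.png",im)
    m=optics.camera_model(n); print(m)
print(bot.get_obs())
E
```

```text
pics
{'fx': 349.34824576235985, 'fy': 349.34824576235985, 'cx': 253.7624478703689, 'cy': 188.47482972858995, 'dist': array([-0.01613086,  0.        ,  0.        ,  0.        ,  0.        ]), 'cam_to_world': array([[ 0.58595902, -0.56611193,  0.5798011 ,  0.95057979],
       [ 0.81011457,  0.39234091, -0.4356409 , -0.22120178],
       [ 0.01914182,  0.72497303,  0.68851122,  0.48281396],
       [ 0.        ,  0.        ,  0.        ,  1.        ]])}
{'fx': 349.5596660829197, 'fy': 349.5596660829197, 'cx': 253.93210000650072, 'cy': 191.0024846273404, 'dist': array([-0.08804049,  0.        ,  0.        ,  0.        ,  0.        ]), 'cam_to_world': array([[ 0.01766545,  0.98217255, -0.18714974,  0.45475027],
       [-0.9988501 ,  0.02567968,  0.04048489,  0.05528205],
       [ 0.0445691 ,  0.18621935,  0.98149679,  0.71562826],
       [ 0.        ,  0.        ,  0.        ,  1.        ]])}
{'t': 0.1, 'q': array([-1.28510314,  0.47774855,  0.02234826,  1.55629876, -0.01151793,
        1.10931146, -0.08309641]), 'joint_vel': array([-0.00090552, -0.0028978 ,  0.00039512, -0.00328596, -0.00041395,
       -0.00090738,  0.00128366]), 'joint_torque': array([ 4.14106878e-03, -5.97754562e+01,  1.61360152e+00, -2.81950843e+01,
        1.28063135e-02,  5.10456463e-03,  9.05502446e-06]), 'eef_pos': array([0.258842  , 0.62297252, 0.30302481]), 'tool_rot': array([-1.07878649e-04,  1.95621280e-01,  9.80679175e-01, -8.11900559e-04]), 'contact_force': array([ 0.58803764, -0.83103312, -0.74598115]), 'torque': array([ 0.01181845, -0.03305725, -0.04821646]), 'grasp_force': 0.0, 'gripper_width': 0.9961136480809512}
```

View pics/top0.png

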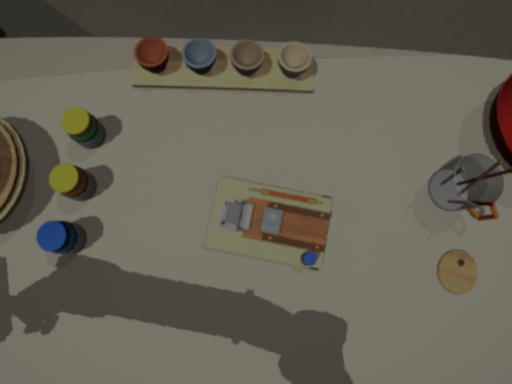

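View pics/scene0.png

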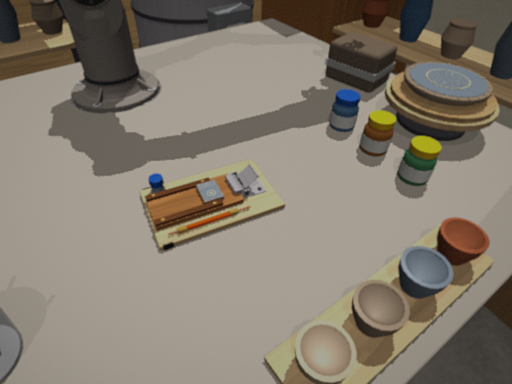

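The top view shows the board with corners near (218,177), (332,197), (324,269) and (205,250). The clip is at (236,214), the tile at (272,221) and the pot at (309,259). I'll enlarge both views.

Run:
```python
import cv2
a=cv2.imread("pics/top0.png")[170:280,195:345]; cv2.imwrite("pics/topc.png",cv2.resize(a,None,fx=5.3,fy=5.3,interpolation=cv2.INTER_CUBIC))
b=cv2.imread("pics/scene0.png")[155:255,130:290]; cv2.imwrite("pics/scenec.png",cv2.resize(b,None,fx=5,fy=5,interpolation=cv2.INTER_CUBIC))
```

```text
(no output)
```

View pics/topc.png

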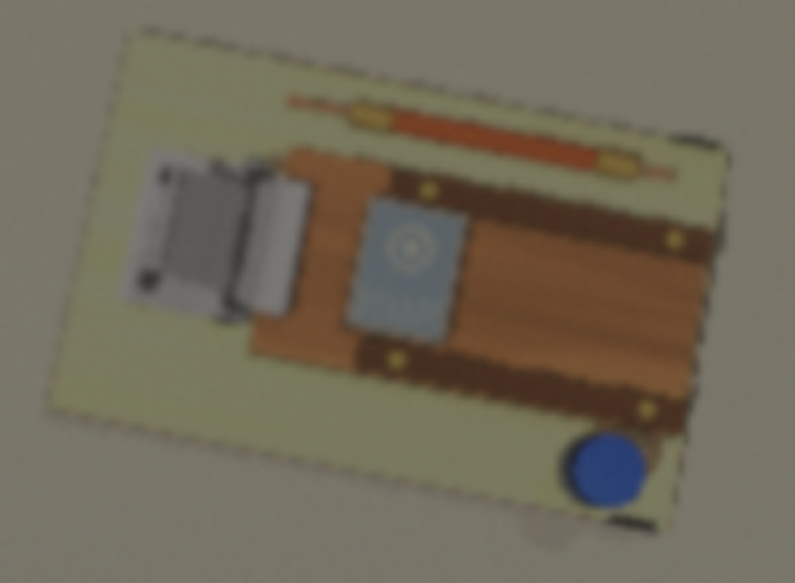

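View pics/scenec.png

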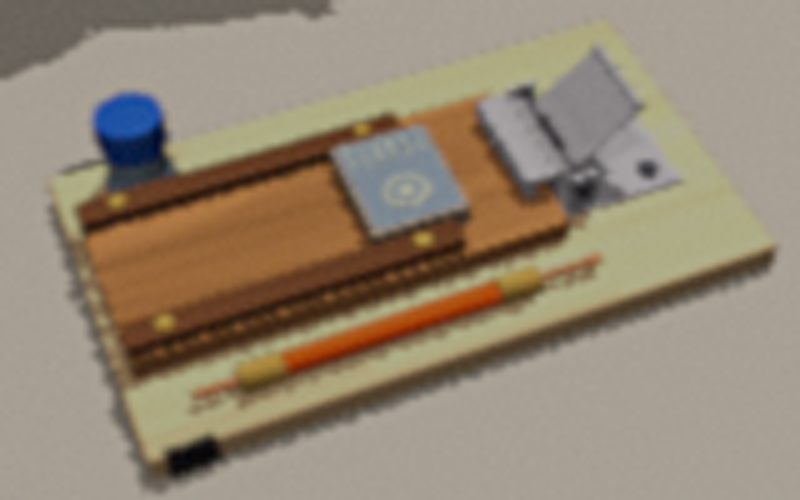

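The enlarged crops give clear board, bed, batten and tile corners in both views. The top-crop tile corners are (370,198), (468,214), (443,342) and (348,328). I'll fit the board and tile poses to both cameras jointly.

```bash
cat > fit.py <<'E'
import numpy as np, cv2
from scipy.optimize import least_squares
from station import optics
M={n:optics.camera_model(n) for n in("top","scene")}
def proj(n,P):
    m=M[n]; T=np.linalg.inv(m["cam_to_world"]); p=np.asarray(P)@T[:3,:3].T+T[:3,3]; p=p*[1,-1,-1]
    K=np.array([[m["fx"],0,m["cx"]],[0,m["fy"],m["cy"]],[0,0,1]])
    return cv2.projectPoints(p.reshape(-1,1,3),np.zeros(3),np.zeros(3),K,m["dist"])[0].reshape(-1,2)
def place(q,P):
    c,s=np.cos(q[2]),np.sin(q[2]); P=np.asarray(P,float)/1000
    return P@np.array([[c,-s,0],[s,c,0],[0,0,1]]).T+[q[0],q[1],0]
E
cat > run.py <<'E'
from fit import *
from station import bot
top=lambda a:(np.array(a)+.5)/5.3+[195,170]-.5
sc=lambda a:(np.array(a)+.5)/5+[130,155]-.5
B=[(120,-75,12),(-120,-75,12),(-120,75,12),(120,75,12),(50,-40,22),(-115,40,28),(-115,-40,28),(10,-40,28),(10,40,28)]
bt=top([(128,33),(728,147),(680,530),(50,410),(292,150),(685,435),(717,232),(393,168),(357,370)])
bs=sc([(775,247),(150,465),(55,178),(608,22),(567,228),(80,208),(125,345),(463,243),(398,117)])
T=[(19,-25,31),(-19,-25,31),(-19,25,31),(19,25,31)]
tt=top([(370,198),(468,214),(443,342),(348,328)]); ts=sc([(468,213),(372,238),(332,152),(425,125)])
def fit(P,pt,ps):
    f=lambda q:np.r_[(proj("top",place(q,P))-pt).ravel() if pt is not None else [],(proj("scene",place(q,P))-ps).ravel() if ps is not None else []]
    r=least_squares(f,[.45,.1,1.4],loss="soft_l1"); return r.x,np.sqrt(np.mean(r.fun**2))
for a,b in((1,1),(1,0),(0,1)):
    q,e=fit(B,bt if a else None,bs if b else None); t,e2=fit(T,tt if a else None,ts if b else None)
    c,s=np.cos(q[2]),np.sin(q[2]); d=(t[:2]-q[:2])@np.array([[c,-s],[s,c]])*1000
    print("board",q.round(4),e.round(2),"tile",t.round(4),e2.round(2),"tile in board",d.round(1),np.degrees(t[2]-q[2]).round(1))
E
python3 run.py
```

```text
board [ 0.5266 -0.0055  1.3971] 1.06 tile [ 0.5275 -0.0076  1.383 ] 0.64 tile in board [-1.9 -1.2] -0.8
board [ 0.5258 -0.0068  1.4053] 0.54 tile [ 0.5269 -0.0086  1.4143] 0.43 tile in board [-1.6 -1.4] 0.5
board [ 0.5276 -0.0038  1.3867] 0.96 tile [ 0.5281 -0.0067  1.3507] 0.3 tile in board [-2.7 -1. ] -2.1
```

Both fits agree to about 2 mm. The tile is at x ≈ -2, y ≈ -1 in the board frame, with its front edge about 21 mm short of the lip. At full opening the gripper can't reach both the tail and the tile's rear edge with useful leverage. I'll first nudge the tile forward with shut fingers, staying short of the lip.

```bash
cat > mv.py <<'E'
import sys,numpy as np
from scipy.spatial.transform import Rotation as R
from station import bot
Q=(0.5266,-0.0055,1.400)
C=np.array([[np.cos(Q[2]),-np.sin(Q[2])],[np.sin(Q[2]),np.cos(Q[2])]])
def state():
    o=bot.get_obs(); w,x,y,z=o["tool_rot"]; return o,np.array(o["eef_pos"]),R.from_quat([x,y,z,w])
def to(xb,yb,z,tilt=0):
    "tcp target: board x,y mm, world z mm, tilt deg (about tool x)"
    o,p,r=state(); t=np.r_[C@[xb,yb]/1000+Q[:2],z/1000]
    yt=np.r_[C@[1,0],0]; zt=np.array([0,0,-1.]); G=R.from_matrix(np.c_[np.cross(yt,zt),yt,zt])*R.from_euler("x",tilt,degrees=True)
    print("offset",r.inv().apply(t-p).round(4),"angular",((r.inv()*G).as_rotvec()/(np.pi/4)).round(4))
def now():
    o,p,r=state(); b=(p[:2]-Q[:2])@C*1000
    print("t",o["t"],"board xy",b.round(1),"z",(p[2]*1000).round(1),"F",np.round(o["contact_force"],1),"w",round(o["gripper_width"],3))
if __name__=="__main__":
    now()
    if len(sys.argv)>3: to(*map(float,sys.argv[1:]))
E
python3 mv.py -52 -1 180
```

```text
t 0.1 board xy [573.8 370.7] z 303.0 F [ 0.6 -0.8 -0.7] w 0.996
offset [-0.5009 -0.5279  0.1239] angular [-2.100e-03 -1.000e-04 -2.839e-01]
```

Call:
drive_tool([
  {"gripper": 255,"offset": [-0.5,-0.528,0.123],"angular": [-0.002,0,-0.284]},
  {"gripper": 255,"offset": [-0.5,-0.528,0.123],"angular": [-0.002,0,-0.284]},
  {"gripper": 255,"offset": [-0.5,-0.528,0.123],"angular": [-0.002,0,-0.284]},
  {"gripper": 255,"offset": [-0.5,-0.528,0.123],"angular": [-0.002,0,-0.284]},
  {"gripper": 255,"offset": [-0.5,-0.528,0.123],"angular": [-0.002,0,-0.284]},
], grip_force=20)

```text
t: 0.6
eef_pos: [0.3471, 0.3908, 0.2617]
tool_rot: [0.0, 0.085, 0.996, 0.001]
contact_force: [1.1, 0.9, 0.4]
gripper_width: 0.143
grasp_force: 0.0
```

```bash
python3 mv.py -52 -1 180
```

```text
t 0.6 board xy [360.1 244.2] z 261.7 F [1.1 0.9 0.4] w 0.143
offset [-0.2452 -0.4122  0.0812] angular [0.0015 0.     0.    ]
```

Call:
drive_tool([
  {"gripper": 255,"offset": [-0.245,-0.412,0.08],"angular": [0,0,0]},
  {"gripper": 255,"offset": [-0.245,-0.412,0.08],"angular": [0,0,0]},
  {"gripper": 255,"offset": [-0.245,-0.412,0.08],"angular": [0,0,0]},
  {"gripper": 255,"offset": [-0.245,-0.412,0.08],"angular": [0,0,0]},
  {"gripper": 255,"offset": [-0.245,-0.412,0.08],"angular": [0,0,0]},
])

```text
t: 1.1
eef_pos: [0.4352, 0.1609, 0.2205]
tool_rot: [0.0, 0.085, 0.996, 0.001]
contact_force: [0.8, 0.7, -0.3]
gripper_width: -0.001
grasp_force: 0.0
```

Call:
drive_tool([
  {"gripper": 255,"offset": [-0.12,-0.202,0.04],"angular": [0,0,0]},
  {"gripper": 255,"offset": [-0.12,-0.202,0.04],"angular": [0,0,0]},
  {"gripper": 255,"offset": [-0.12,-0.202,0.04],"angular": [0,0,0]},
  {"gripper": 255,"offset": [-0.12,-0.202,0.04],"angular": [0,0,0]},
  {"gripper": 255,"offset": [-0.12,-0.202,0.04],"angular": [0,0,0]},
])

```text
t: 1.6
eef_pos: [0.5192, -0.0598, 0.1799]
tool_rot: [0.0, 0.086, 0.996, 0.0]
contact_force: [0.9, 0.5, 1.0]
gripper_width: 0.002
grasp_force: 0.0
```

```bash
python3 mv.py -52 -1 105
```

```text
t 1.6 board xy [-54.8  -2. ] z 179.9 F [0.9 0.5 1. ] w 0.002
offset [0.001  0.0027 0.0749] angular [ 0.0009  0.     -0.0027]
```

Call:
drive_tool([
  {"gripper": 255,"offset": [0.001,0,0.05],"angular": [0,0,0]},
  {"gripper": 255,"offset": [0.001,0,0.08],"angular": [0,0,0]},
  {"gripper": 255,"offset": [0.001,0,0.08],"angular": [0,0,0]},
  {"gripper": 255,"offset": [0.001,0.012,0.08],"angular": [0,0,0]},
  {"gripper": 255,"offset": [0.001,0.012,0.08],"angular": [0,0,0]},
])

```text
t: 2.1
eef_pos: [0.5211, -0.042, 0.1018]
tool_rot: [0.001, 0.084, 0.996, 0.002]
contact_force: [0.5, -0.3, 0.4]
gripper_width: 0.002
grasp_force: 0.0
```

```bash
cat > pic.py <<'E'
import sys,cv2,numpy as np
from station import optics
n=sys.argv[1]
a=optics.read_camera("top")[170:280,195:345]; b=optics.read_camera("scene")[155:255,130:290]
a=cv2.resize(a,(600,440),interpolation=cv2.INTER_CUBIC)[:, :]
b=cv2.resize(b,(640,400),interpolation=cv2.INTER_CUBIC)
if len(sys.argv)>2: cv2.imwrite(f"pics/{n}.png",cv2.resize({"top":a,"scene":b}[sys.argv[2]],None,fx=1.25,fy=1.25,interpolation=cv2.INTER_CUBIC))
else:
    s=np.zeros((600,480,3),np.uint8); s[:300,:410]=cv2.resize(a,(410,300)); s[300:,:]=cv2.resize(b,(480,300)); cv2.imwrite(f"pics/{n}.png",s)
E
python3 pic.py p1; python3 mv.py
```

```text
t 2.2 board xy [-38.2  -0.8] z 101.9 F [-0.5 -0.7  0.2] w -0.005
```

View pics/p1.png

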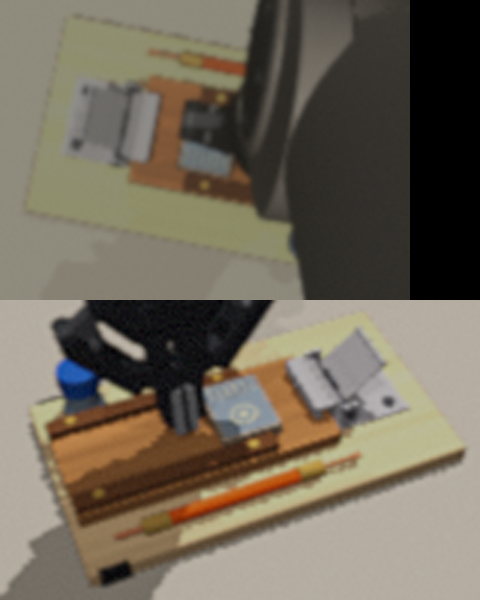

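The fingers stand just behind the tile, with their tips near (183,425) in the lower panel and the tile's rear edge near (212,400). They look thinner than the 14 mm I assumed, so I'll check by projection.

Run:
```python
from fit import *
q=(0.5266,-0.0055,1.400)
for x in(-52,-48,-45,-38,-31,-28,-24,-21):
    for z in (29,45):
        print(x,z,((proj("scene",place(q,[(x,-12,z),(x,10,z)]))-[130,155])*3+[0,300]).round(0).tolist())
```

```text
-52 29 [[165.0, 445.0], [153.0, 422.0]]
-52 45 [[161.0, 427.0], [150.0, 403.0]]
-48 29 [[171.0, 443.0], [160.0, 420.0]]
-48 45 [[168.0, 424.0], [157.0, 401.0]]
-45 29 [[176.0, 442.0], [164.0, 419.0]]
-45 45 [[173.0, 423.0], [161.0, 400.0]]
-38 29 [[187.0, 438.0], [175.0, 415.0]]
-38 45 [[184.0, 419.0], [172.0, 396.0]]
-31 29 [[198.0, 435.0], [186.0, 412.0]]
-31 45 [[195.0, 416.0], [183.0, 393.0]]
-28 29 [[203.0, 433.0], [191.0, 410.0]]
-28 45 [[200.0, 414.0], [188.0, 392.0]]
-24 29 [[209.0, 431.0], [197.0, 409.0]]
-24 45 [[207.0, 413.0], [194.0, 390.0]]
-21 29 [[214.0, 430.0], [201.0, 407.0]]
-21 45 [[211.0, 411.0], [199.0, 388.0]]
```

Call:
drive_tool([
  {"gripper": 255,"offset": [0,0.008,0.002],"angular": [0,0,0]},
  {"gripper": 255,"offset": [0,0.013,0.002],"angular": [0,0,0]},
  {"gripper": 255,"offset": [0,0.016,0.002],"angular": [0,0,0]},
  {"gripper": 255,"offset": [0,0.016,0.002],"angular": [0,0,0]},
])

```text
t: 2.6
eef_pos: [0.5229, -0.0279, 0.0986]
tool_rot: [0.0, 0.085, 0.996, 0.001]
contact_force: [-0.5, -0.5, -0.1]
gripper_width: -0.002
grasp_force: 0.0
```

```bash
python3 pic.py p2 scene; python3 mv.py
```

```text
t 2.7 board xy [-23.5  -0.2] z 98.5 F [-0.3 -0.5 -0.4] w -0.002
```

View pics/p2.png

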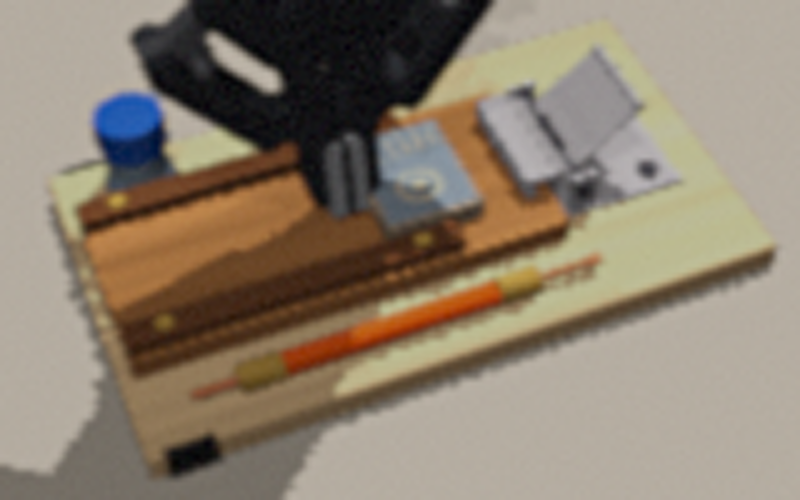

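The shut fingers now touch the tile at (375,180). Its near front corner has moved from (468,213) to (482,207), about 4.5 mm, so each fingertip is about 7.5 mm thick. I'll push 11 mm more, to roughly 5 mm short of the lip.

Call:
drive_tool([
  {"gripper": 255,"offset": [0,0.004,0],"angular": [0,0,0]},
  {"gripper": 255,"offset": [0,0.008,0],"angular": [0,0,0]},
  {"gripper": 255,"offset": [0,0.011,0],"angular": [0,0,0]},
  {"gripper": 255,"offset": [0,0.011,0],"angular": [0,0,0]},
  {"gripper": 255,"offset": [0,0.007,-0.001],"angular": [0,0,0]},
])

```text
t: 3.2
eef_pos: [0.524, -0.0212, 0.0994]
tool_rot: [0.0, 0.085, 0.996, 0.001]
contact_force: [-0.3, 0.0, 0.1]
gripper_width: 0.001
grasp_force: 0.0
```

Call:
drive_tool([
  {"gripper": 255,"offset": [0,-0.004,-0.02],"angular": [0,0,0]},
  {"gripper": 120,"offset": [0,0.04,-0.07],"angular": [0,0,0]},
  {"gripper": 0,"offset": [0,0.05,-0.07],"angular": [0,0,0]},
  {"gripper": 0,"offset": [0,0.05,-0.07],"angular": [0,0,0]},
  {"gripper": 0,"offset": [0,0.05,-0.07],"angular": [0,0,0]},
])

```text
t: 3.7
eef_pos: [0.5323, 0.0272, 0.1697]
tool_rot: [0.0, 0.085, 0.996, 0.001]
contact_force: [0.9, -0.4, -0.5]
gripper_width: 0.678
grasp_force: 0.0
```

```bash
python3 pic.py p3 scene; python3 mv.py 35.5 0 100
```

```text
t 3.8 board xy [31.9  0.4] z 168.9 F [ 0.4 -0.   0. ] w 0.846
offset [-0.0005  0.0036  0.0689] angular [ 0.0005 -0.0017 -0.0019]
```

View pics/p3.png

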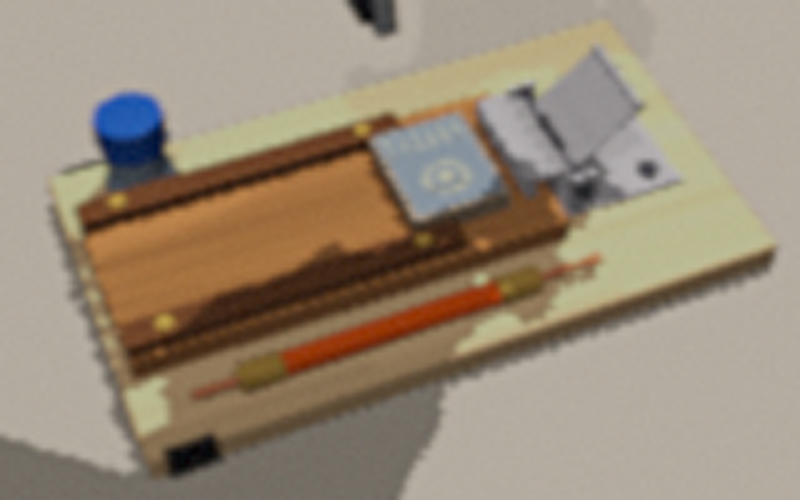

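The tile has moved forward and is clear of the lip, with corners about (507,190), (410,222), (370,142) and (463,113). I'll fit its position.

Run:
```python
from fit import *
T=[(19,-25,31),(-19,-25,31),(-19,25,31),(19,25,31)]
for ts in ([(468,213),(372,238),(332,152),(425,125)],[(507,190),(410,222),(370,142),(463,113)]):
    ps=(np.array(ts)+.5)/5+[130,155]-.5
    t=least_squares(lambda q:(proj("scene",place(q,T))-ps).ravel(),[.5,.0,1.4]).x
    q=(.5276,-.0038,1.3867) # scene-only board
    c,s=np.cos(q[2]),np.sin(q[2]); print((t[:2]-q[:2])@np.array([[c,-s],[s,c]])*1000,t[2]-q[2])
```

```text
[-2.76953258 -1.02326736] -0.03630962347423039
[13.12601359  0.9291278 ] -0.019252441144242294
```

Call:
drive_tool([
  {"gripper": 0,"offset": [0,0.003,0.02],"angular": [0,0,0]},
  {"gripper": 0,"offset": [0,0.003,0.045],"angular": [0,0,0]},
  {"gripper": 0,"offset": [0,0.003,0.055],"angular": [0,0,0]},
  {"gripper": 0,"offset": [0,0.003,0.055],"angular": [0,0,0]},
])

```text
t: 4.2
eef_pos: [0.5315, 0.0292, 0.1128]
tool_rot: [-0.002, 0.086, 0.996, -0.0]
contact_force: [-1.0, 0.0, 0.1]
gripper_width: 1.005
grasp_force: 0.0
```

```bash
python3 mv.py 34.5 0 97
```

```text
t 4.2 board xy [35.1  1.1] z 112.8 F [-1.   0.   0.1] w 1.005
offset [-0.0011 -0.0005  0.0158] angular [-0.0005 -0.005  -0.0018]
```

Call:
drive_tool([
  {"gripper": 0,"offset": [-0.001,0,0.005],"angular": [0,0,0]},
  {"gripper": 0,"offset": [-0.001,0,0.01],"angular": [0,0,0]},
  {"gripper": 0,"offset": [-0.001,0,0.014],"angular": [0,0,0]},
  {"gripper": 0,"offset": [-0.001,0,0.014],"angular": [0,0,0]},
])

```text
t: 4.6
eef_pos: [0.5346, 0.0302, 0.1008]
tool_rot: [0.001, 0.085, 0.996, 0.001]
contact_force: [0.1, -0.8, 2.1]
gripper_width: 1.002
grasp_force: 1.2
```

Call:
drive_tool([
  {"gripper": 0,"offset": [0,0,0.002],"angular": [0,0,0]},
  {"gripper": 0,"offset": [0,0,0.004],"angular": [0,0,0]},
  {"gripper": 0,"offset": [0,0,0.006],"angular": [0,0,0]},
  {"gripper": 0,"offset": [0,0,0.006],"angular": [0,0,0]},
])

```text
t: 5.0
eef_pos: [0.5342, 0.0305, 0.0946]
tool_rot: [0.0, 0.085, 0.996, 0.001]
contact_force: [0.8, 1.8, 3.9]
gripper_width: 0.999
grasp_force: 1.7
```

```bash
python3 pic.py p4; python3 mv.py
```

```text
t 5.1 board xy [36.7 -1.4] z 94.7 F [0.7 0.6 4.4] w 0.998
```

View pics/p4.png

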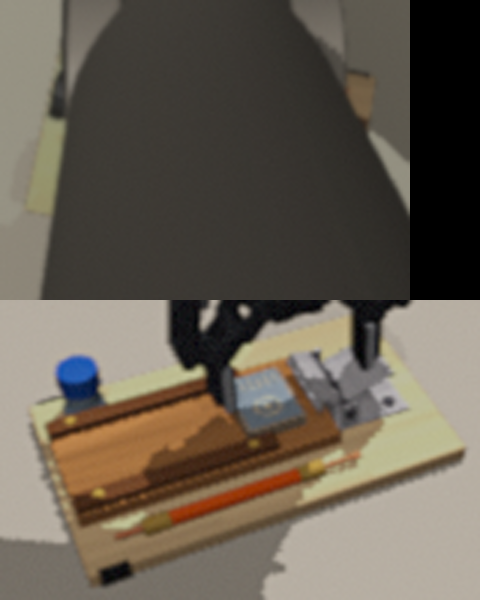

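B is pressing the tail at (370,350) with about 4 N, and A stands just behind the tile at (225,390). I'll shift 3.5 mm towards -x so A clears the tile's rear edge, then press deeper.

Call:
drive_tool([
  {"gripper": 0,"offset": [0.001,-0.0035,0],"angular": [0,0,0]},
  {"gripper": 0,"offset": [0.001,-0.0035,0.003],"angular": [0,0,0]},
  {"gripper": 0,"offset": [0.001,-0.0035,0.006],"angular": [0,0,0]},
  {"gripper": 0,"offset": [0.001,-0.0035,0.006],"angular": [0,0,0]},
])

```text
t: 5.5
eef_pos: [0.5324, 0.0272, 0.0885]
tool_rot: [0.0, 0.085, 0.996, 0.001]
contact_force: [0.8, 2.5, 4.4]
gripper_width: 1.001
grasp_force: 2.4
```

Call:
drive_tool([
  {"gripper": 0,"offset": [0,0,0.001],"angular": [0,0,0]},
  {"gripper": 0,"offset": [0,0,0.002],"angular": [0,0,0]},
  {"gripper": 0,"offset": [0,0,0.002],"angular": [0,0,0]},
])

```text
t: 5.8
eef_pos: [0.5325, 0.0275, 0.0867]
tool_rot: [0.0, 0.085, 0.996, 0.001]
contact_force: [1.0, 3.1, 5.4]
gripper_width: 1.001
grasp_force: 2.6
```

```bash
python3 mv.py
```

```text
t 5.8 board xy [33.6 -0.2] z 86.7 F [1.  3.1 5.4] w 1.001
```

Call:
drive_tool([
  {"gripper": 0,"offset": [0,0,0.0015],"angular": [0,0,0]},
  {"gripper": 0,"offset": [0,0,0.0015],"angular": [0,0,0]},
  {"gripper": 0,"offset": [0,0,0.0015],"angular": [0,0,0]},
])

```text
t: 6.1
eef_pos: [0.5326, 0.0276, 0.0854]
tool_rot: [0.0, 0.085, 0.996, 0.001]
contact_force: [1.0, 3.7, 6.7]
gripper_width: 0.998
grasp_force: 3.2
```

Call:
drive_tool([
  {"gripper": 0,"offset": [0,0,0.001],"angular": [0,0,0]},
  {"gripper": 0,"offset": [0,0,0.001],"angular": [0,0,0]},
])

```text
t: 6.3
eef_pos: [0.5326, 0.0277, 0.0844]
tool_rot: [0.0, 0.085, 0.996, 0.001]
contact_force: [0.4, 2.8, 6.7]
gripper_width: 0.999
grasp_force: 3.5
```

```bash
python3 pic.py p5 scene; python3 mv.py
```

```text
t 6.4 board xy [33.7 -0.2] z 84.4 F [0.5 3.  7. ] w 1.0
```

View pics/p5.png

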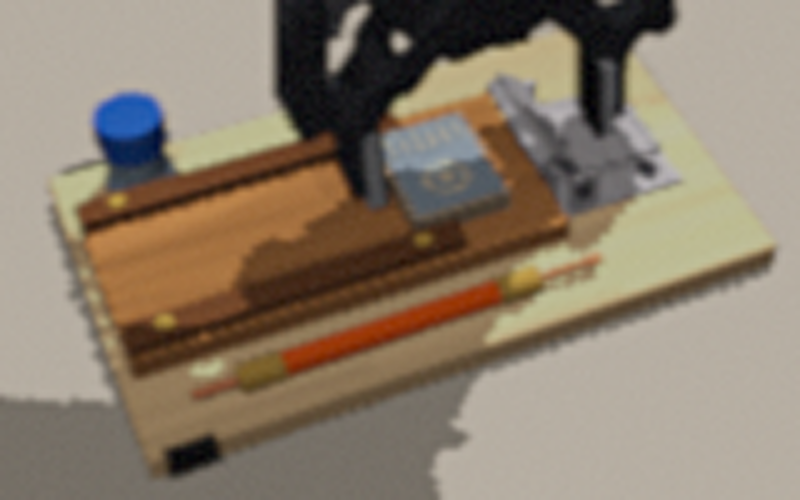

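The clip is clearly open, with its lip running from (497,80) to (565,160), and A is behind the tile near (375,205). I'll project the lip for several angles to estimate the opening.

Run:
```python
from fit import *
q=(.5276,-.0038,1.3867)
for a in(.5,.6,.7,.8):
    c,s=np.cos(a),np.sin(a); x=60-19*c+s; z=25+19*s+c
    print(a,((proj("scene",place(q,[(x,-25,z),(x,25,z)]))-[130,155])*5).round(0).tolist(), "tail end",((proj("scene",place(q,[(60+37*np.cos(.65-a),y,26.4+37*np.sin(.65-a)) for y in(-20,20)]))-[130,155])*5).round(0).tolist())
```

```text
0.5 [[538.0, 176.0], [487.0, 95.0]] tail end [[659.0, 135.0], [615.0, 73.0]]
0.6 [[540.0, 172.0], [489.0, 91.0]] tail end [[660.0, 141.0], [615.0, 79.0]]
0.7 [[543.0, 169.0], [492.0, 87.0]] tail end [[659.0, 148.0], [615.0, 86.0]]
0.8 [[547.0, 165.0], [495.0, 84.0]] tail end [[658.0, 156.0], [614.0, 94.0]]
```

Call:
drive_tool([
  {"gripper": 0,"offset": [0,0.002,0],"angular": [0,0,0]},
  {"gripper": 0,"offset": [0,0.004,0],"angular": [0,0,0]},
  {"gripper": 0,"offset": [0,0.006,0],"angular": [0,0,0]},
  {"gripper": 0,"offset": [0,0.008,0],"angular": [0,0,0]},
  {"gripper": 0,"offset": [0,0.008,0],"angular": [0,0,0]},
])

```text
t: 6.9
eef_pos: [0.5332, 0.0334, 0.0841]
tool_rot: [-0.0, 0.086, 0.996, 0.0]
contact_force: [-0.8, -2.0, 6.4]
gripper_width: 1.0
grasp_force: 2.6
```

```bash
python3 mv.py
```

```text
t 6.9 board xy [39.5  0.1] z 84.1 F [-0.8 -2.   6.4] w 1.0
```

Call:
drive_tool([
  {"gripper": 8,"offset": [0,0.002,-0.001],"angular": [0,0,0]},
  {"gripper": 16,"offset": [0,0.003,-0.002],"angular": [0,0,0]},
  {"gripper": 24,"offset": [0,0.004,-0.003],"angular": [0,0,0]},
  {"gripper": 24,"offset": [0,0.004,-0.003],"angular": [0,0,0]},
])

```text
t: 7.3
eef_pos: [0.534, 0.0379, 0.0872]
tool_rot: [-0.0, 0.086, 0.996, 0.0]
contact_force: [-0.3, -0.1, 4.4]
gripper_width: 0.904
grasp_force: 2.6
```

```bash
python3 mv.py;python3 pic.py p6 scene
```

```text
t 7.3 board xy [44.   0.1] z 87.2 F [-0.3 -0.1  4.4] w 0.904
```

View pics/p6.png

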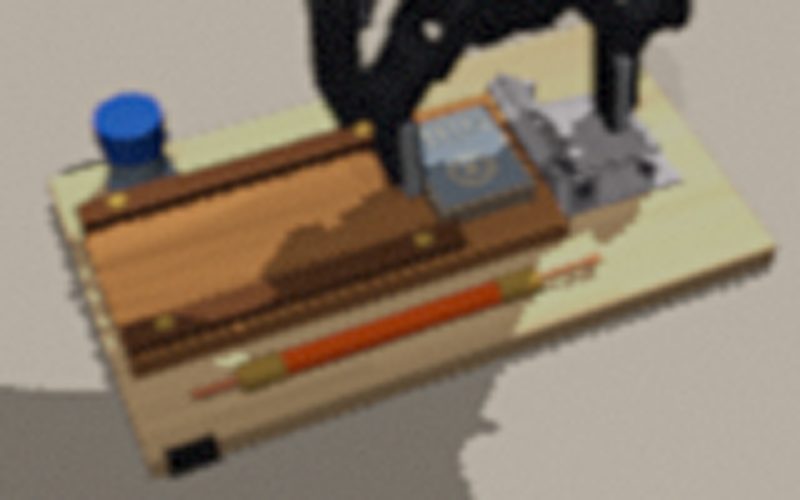

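The tile is now part-way under the raised lip, with its near front corner at (535,183) and about 11 mm still to go. The lip is still high at (497,80), so I'll continue.

Call:
drive_tool([
  {"gripper": 34,"offset": [0,0.002,-0.001],"angular": [0,0,0]},
  {"gripper": 44,"offset": [0,0.004,-0.002],"angular": [0,0,0]},
  {"gripper": 50,"offset": [0,0.005,-0.0025],"angular": [0,0,0]},
  {"gripper": 50,"offset": [0,0.005,-0.0025],"angular": [0,0,0]},
])

```text
t: 7.8
eef_pos: [0.5348, 0.0428, 0.0896]
tool_rot: [-0.0, 0.086, 0.996, 0.0]
contact_force: [-0.8, -2.5, 5.0]
gripper_width: 0.805
grasp_force: 3.2
```

```bash
python3 mv.py
```

```text
t 7.8 board xy [49.   0.1] z 89.6 F [-0.8 -2.5  5. ] w 0.805
```

Call:
drive_tool([
  {"gripper": 50,"offset": [0,0.001,0],"angular": [0,0,0]},
  {"gripper": 50,"offset": [0,0.002,0],"angular": [0,0,0]},
  {"gripper": 50,"offset": [0,0.002,0],"angular": [0,0,0]},
])

```text
t: 8.1
eef_pos: [0.5348, 0.043, 0.0894]
tool_rot: [-0.001, 0.086, 0.996, -0.001]
contact_force: [-0.7, -5.7, 5.7]
gripper_width: 0.805
grasp_force: 4.3
```

```bash
python3 mv.py
```

```text
t 8.1 board xy [49.2  0.1] z 89.4 F [-0.7 -5.7  5.7] w 0.805
```

Call:
drive_tool([
  {"gripper": 50,"offset": [0,0.001,0],"angular": [0,0,0]},
  {"gripper": 50,"offset": [0,0.002,0],"angular": [0,0,0]},
  {"gripper": 50,"offset": [0,0.002,0],"angular": [0,0,0]},
])

```text
t: 8.4
eef_pos: [0.5348, 0.0432, 0.0893]
tool_rot: [-0.001, 0.087, 0.996, -0.002]
contact_force: [-1.9, -10.2, 6.3]
gripper_width: 0.801
grasp_force: 6.3
```

```bash
python3 mv.py;python3 pic.py p7 scene
```

```text
t 8.4 board xy [49.4  0.2] z 89.3 F [ -1.9 -10.2   6.3] w 0.801
```

View pics/p7.png

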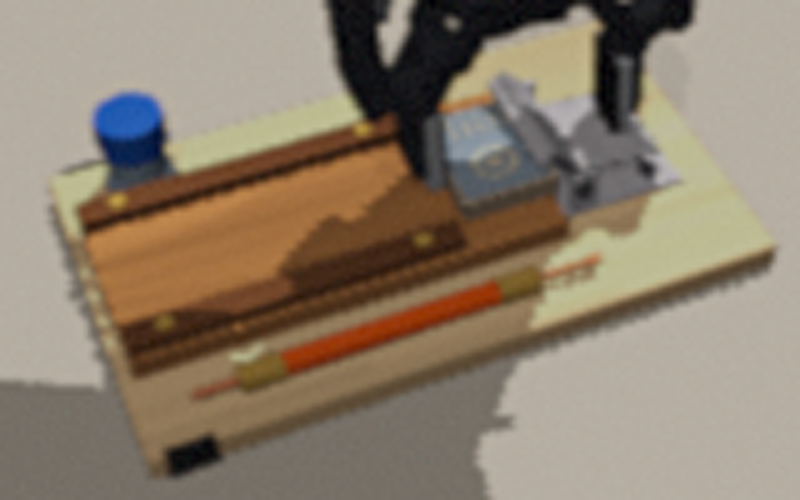

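The tile is now blocked: 4 mm of commanded motion gave 0.4 mm of movement and about 10 N. Its corners are (557,182) and (465,215). I'll compare those with the projected home position before releasing.

Run:
```python
from fit import *
for q in((.5276,-.0038,1.3867),(.5266,-.0055,1.397)):
  for x in(31,33):
    print(x,((proj("scene",place(q,[(x+19,-25,31),(x-19,-25,31),(x-19,25,31),(x+19,-25,22)]))-[130,155])*5).round(0).tolist())
```

```text
31 [[553.0, 179.0], [458.0, 209.0], [410.0, 125.0], [553.0, 196.0]]
33 [[558.0, 178.0], [463.0, 207.0], [415.0, 124.0], [558.0, 195.0]]
31 [[548.0, 178.0], [453.0, 209.0], [404.0, 125.0], [548.0, 196.0]]
33 [[553.0, 177.0], [458.0, 207.0], [409.0, 124.0], [553.0, 194.0]]
```

The corners match x ≈ 33, so the tile is home. Next I'll tilt about A's tip, so A keeps holding the tile while B lets the tail rise.

Call:
drive_tool([
  {"gripper": 50,"offset": [0,-0.003,-0.0014],"angular": [-0.055,0,0]},
  {"gripper": 50,"offset": [0,-0.006,-0.0027],"angular": [-0.111,0,0]},
  {"gripper": 50,"offset": [0,-0.009,-0.0039],"angular": [-0.167,0,0]},
  {"gripper": 50,"offset": [0,-0.0125,-0.005],"angular": [-0.222,0,0]},
  {"gripper": 50,"offset": [0,-0.0125,-0.005],"angular": [-0.222,0,0]},
])

```text
t: 9.0
eef_pos: [0.5326, 0.0316, 0.094]
tool_rot: [0.007, 0.088, 0.992, 0.087]
contact_force: [-1.3, -7.3, 1.5]
gripper_width: 0.802
grasp_force: 4.8
```

```bash
python3 mv.py;python3 pic.py p8 scene
```

```text
t 9.0 board xy [37.6  0.3] z 94.0 F [-1.3 -7.3  1.5] w 0.802
```

View pics/p8.png

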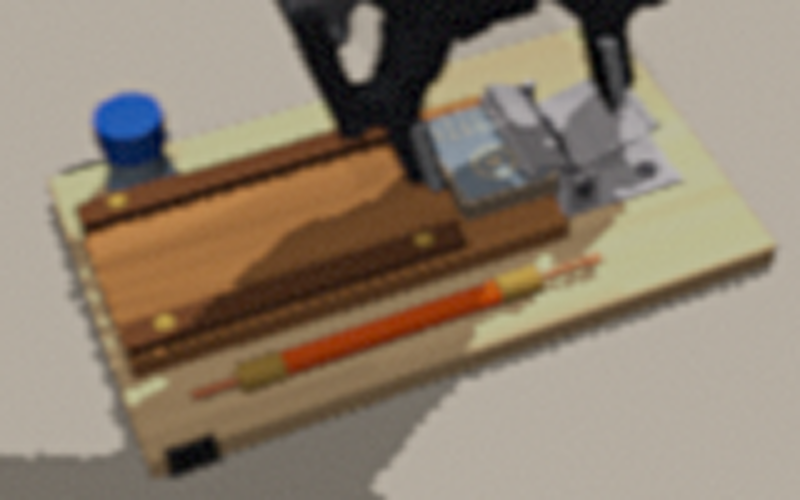

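The clip has closed on the tile, with the lip bar from (488,90) to (548,165) resting on it, and A is still holding the tile home. I'll back A off, then go straight up.

Call:
drive_tool([
  {"gripper": 50,"offset": [0,-0.003,-0.0005],"angular": [0,0,0]},
  {"gripper": 50,"offset": [0,-0.007,-0.0012],"angular": [0,0,0]},
  {"gripper": 50,"offset": [0,-0.007,-0.0012],"angular": [0,0,0]},
  {"gripper": 50,"offset": [0,-0.003,-0.025],"angular": [0,0,0]},
  {"gripper": 50,"offset": [0,0.003,-0.06],"angular": [0,0,0]},
])

```text
t: 9.6
eef_pos: [0.531, 0.0288, 0.153]
tool_rot: [0.005, 0.084, 0.993, 0.087]
contact_force: [-0.6, 0.2, -0.1]
gripper_width: 0.808
grasp_force: 0.0
```

Call:
drive_tool([
  {"gripper": 50,"offset": [0,0.009,-0.05],"angular": [0,0,0]},
  {"gripper": 50,"offset": [0,0.017,-0.1],"angular": [0,0,0]},
  {"gripper": 50,"offset": [-0.05,0.017,-0.1],"angular": [0,0,0]},
  {"gripper": 50,"offset": [-0.1,0.017,-0.1],"angular": [0,0,0]},
  {"gripper": 50,"offset": [-0.1,0.017,-0.1],"angular": [0,0,0]},
])

```text
t: 10.1
eef_pos: [0.6359, 0.0101, 0.2561]
tool_rot: [0.01, 0.085, 0.993, 0.087]
contact_force: [-1.5, 0.3, -0.5]
gripper_width: 0.805
grasp_force: 0.0
```

```bash
python3 mv.py;python3 pic.py p9 scene
```

```text
t 10.1 board xy [  34. -105.] z 256.1 F [-1.5  0.3 -0.5] w 0.805
```

View pics/p9.png

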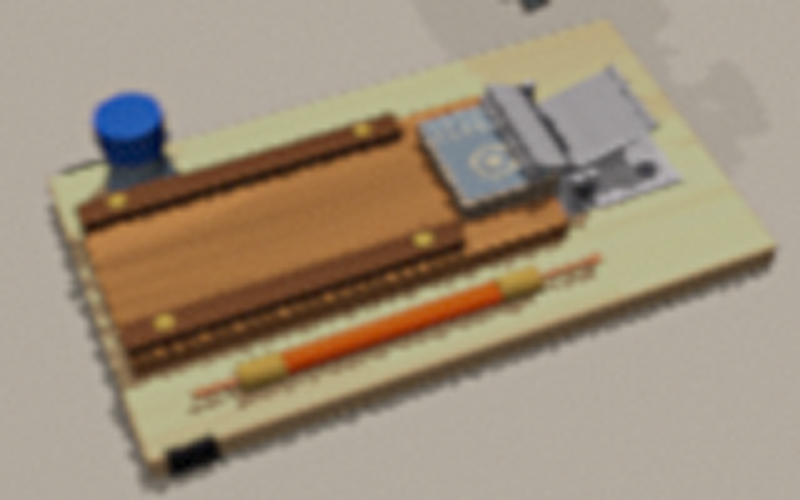

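The tile sits under the closed lip with its rear corners at (465,214) and (420,125). These match the projected home position, and the pot and carving tool haven't moved. I'll hand in.

```bash
python3 -c "
from station import bot
print(bot.hand_in())"
```

```text
the job is handed in; nothing more can be done
None
```

The job is handed in at about 10 s on the robot clock: the tile is home against the stop as far as the camera shows, the clip is closed on it, and the robot is clear. I first nudged the tile about 16 mm along the channel with the clip still closed and the tile short of the lip, because the gripper could not span from its start position to the tail.

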